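Clear the gluing bench: guitar blocks into the drying rack, clamps and cauls put away

TASK

The guitar blocks on the bench have just come out of the clamps: stand every one on end in the drying rack, one to a groove, thin tail blocks in the narrow grooves and thick neck blocks in the wide ones, each upright, fully down on the groove floor and not overhanging the rack. Clear away the loose clamping gear as well, every spring clamp into the grey plastic bin with the low front and every wooden caul into the plywood box, lying inside below the rim. Do not disturb the glue bottle, the block plane or the brush.

Things in the scene. Friction and masses are not known exactly. Their poses are not given: they have to be found in the camera images.
- rack: drying rack of brown wood lying on the bench, fixed: a board 264 mm (own x) by 110 mm (own y), 40 mm tall, with four straight grooves across it (along own y): wide, narrow, narrow, wide. Origin: centre of its underside; yaw varies
- groove_wide_a (a point): middle of the floor of a wide groove of the drying rack, at 16 mm above the bench; the groove runs along own y (110 mm, open at both ends, straight through the rack), is 43 mm wide along own x, 24 mm deep; z up. Own x position in the rack: -93 mm
- groove_narrow_a (a point): middle of the floor of a narrow groove of the drying rack, at 16 mm above the bench; the groove runs along own y (110 mm, open at both ends, straight through the rack), is 23 mm wide along own x, 24 mm deep; z up. Own x position in the rack: -28 mm
- groove_narrow_b (a point): middle of the floor of a narrow groove of the drying rack, at 16 mm above the bench; the groove runs along own y (110 mm, open at both ends, straight through the rack), is 23 mm wide along own x, 24 mm deep; z up. Own x position in the rack: 28 mm
- groove_wide_b (a point): middle of the floor of a wide groove of the drying rack, at 16 mm above the bench; the groove runs along own y (110 mm, open at both ends, straight through the rack), is 43 mm wide along own x, 24 mm deep; z up. Own x position in the rack: 93 mm
- clamp_bin: grey plastic picking bin for spring clamps, fixed: 160 mm (own x) by 140 mm (own y), walls 5 mm thick and 55 mm tall except the low front wall at own -x, 36 mm; floor 4 mm thick. Origin: centre of its underside; it may stand in either of two places, its neighbour being the caul box
- caul_box: plain plywood box for cauls, fixed: 160 mm (own x) by 140 mm (own y) by 55 mm tall, walls and floor 5 mm thick, four equal walls. Origin: centre of its underside
- tail1: guitar tail block: laminated wood slab 20 mm thick (own x), 66 mm wide (own y), 95 mm tall (own z), about 85 g, a small end-pin bore through its face; it stands on end on the bench. Origin: centre of its foot. May be absent
- tail2: guitar tail block: laminated wood slab 20 mm thick (own x), 66 mm wide (own y), 95 mm tall (own z), about 85 g, a small end-pin bore through its face; it stands on end on the bench. Origin: centre of its foot. May be absent
- neck1: guitar neck block: solid dark wood block 40 mm thick (own x), 66 mm wide (own y), 95 mm tall (own z), about 165 g, two small bolt holes through its flat faces; it stands on end on the bench. Origin: centre of its foot. May be absent
- neck2: guitar neck block: solid dark wood block 40 mm thick (own x), 66 mm wide (own y), 95 mm tall (own z), about 165 g, two small bolt holes through its flat faces; it stands on end on the bench. Origin: centre of its foot. May be absent
- clamp1: black nylon spring clamp lying on its side, 86 mm long (jaws to +x, the two handles spread to -x, 50 mm apart at their ends), 20 mm tall, about 45 g; at its middle a flat-sided pivot 28 mm wide (own y) and 26 mm long (own x), the place to grip. Origin: underside, below the pivot's middle; own z is up as it lies. May be absent
- clamp2: black nylon spring clamp lying on its side, 86 mm long (jaws to +x, the two handles spread to -x, 50 mm apart at their ends), 20 mm tall, about 45 g; at its middle a flat-sided pivot 28 mm wide (own y) and 26 mm long (own x), the place to grip. Origin: underside, below the pivot's middle; own z is up as it lies. May be absent
- clamp3: black nylon spring clamp lying on its side, 86 mm long (jaws to +x, the two handles spread to -x, 50 mm apart at their ends), 20 mm tall, about 45 g; at its middle a flat-sided pivot 28 mm wide (own y) and 26 mm long (own x), the place to grip. Origin: underside, below the pivot's middle; own z is up as it lies. May be absent
- caul1: clamping caul: small maple bar 70 mm long (own x), 30 mm wide (own y), 24 mm tall with a cork top face, about 40 g. Origin: centre of its underside. May be absent
- caul2: clamping caul: small maple bar 70 mm long (own x), 30 mm wide (own y), 24 mm tall with a cork top face, about 40 g. Origin: centre of its underside. May be absent
- caul3: clamping caul: small maple bar 70 mm long (own x), 30 mm wide (own y), 24 mm tall with a cork top face, about 40 g. Origin: centre of its underside. May be absent
- glue: white glue bottle, 56 mm across, 150 mm tall, standing at the far side; leave alone. Origin: centre of its underside
- plane: steel block plane, 150 mm long (own x), 45 mm wide, about 55 mm tall, at the far side; leave alone. Origin: centre of its underside
- brush: flat glue brush, 180 mm long (own x), lying at the far side; leave alone. Origin: underside, middle of its length

How it is judged:
By the outcome, as a careful person would: the job done as asked, in the order asked, and still so for the second after the job is handed in, with the robot touching nothing.
Of tail1, tail2, neck1, neck2 only 3 to 4 are there at a start; the rules pass over those that are not, and their reading is None.
Of clamp1, clamp2, clamp3, caul1, caul2, caul3 only 5 to 6 are there at a start; the rules pass over those that are not, and their reading is None.
At some moment in a run one of clamp1, clamp2, clamp3, caul1, caul2, caul3 may be knocked a few centimetres aside while the robot is not near it.
It also fails if it takes over 210 s, if anything falls off the work surface, if the arm or the gripper's body presses on something with over 40 N, if the wrist force passes 120 N, or if a joint passes its speed limit or range.

ROBOT

A 6-joint arm with a two-finger parallel gripper is mounted at the origin on the work surface. World frame = base frame: x ahead of the robot, y to its left, z up, the work surface at z = 0. Lengths are in m, angles in rad, forces in N, time in s.
With the tool pointing down it reaches from about 0.25 to 0.775 m from the base axis. Payload 4 kg.
Tool frame: the origin (TCP) lies midway between the tips of the shut fingers; the grasp point (between the pads) lies 19 mm behind it; z points along the fingers, y is the line along which they close (so a half turn about z gives the same grasp; the last joint's range is limited). The gripper opens to 94 mm and grips with 3 to 60 N. Pads are 16 mm wide; open, the fingers measure 119 mm over their backs; the gripper's body (75 mm by 177 mm) begins 78 mm behind the grasp point.
Start: joints at [-1.332, 0.087, 1.371, -0, 1.684, -0.103], TCP at [0.184, -0.518, 0.206] pointing down, gripper open.
Joint ranges: [-3.1, 3.1], [-0.76, 2.03], [0.27, 2.55], [-1.08, 4.22], [0.17, 2.65], [-2.57, 2.57]. Speed limits (rad/s): [2.79, 2.79, 3.14, 3.14, 3.14, 3.14].

INTERFACE

Orientations are given as [roll, pitch, yaw] about the fixed x, y, z axes, in that order (R = Rz(yaw) Ry(pitch) Rx(roll)).
In Python, from bench import robot gives the robot as it stands. The module is installed in compiled form; this text tells all that it offers.
- The arm moves only by the tool arm_command, never from a script. Its argument "targets" is a list of rows, each a list of 4 numbers: the shift along the world's x, y, z as a fraction of full scale, then the turn about the world's z as a fraction of full scale. A call has 1 to 8 rows; each row is the pose to reach, as a shift and turn from the pose commanded when the call began; what a row does not reach only later rows make up. Full scale, the value 1, is 0.5 m for a shift and 120 degrees for a turn. A row lasts 1/12 s, in which the tool goes at most 41.7 mm and 7.16 degrees, less where a joint would pass 70% of its speed; a pose out of reach is approached as far as the arm can. A call with a number of a shift or a turn outside -1 to 1 is refused whole. A call with a gripper value outside its range is refused whole. "claw" is the closure, from 0 (fully open) to 1 (shut), set as the call begins (left out, the last holds). The fingers move at their own pace and stop on an object; the grip force is fixed at half the most. Time passes only in rows, so rows that repeat a pose let the fingers close. It gives the time, the measured TCP pose, the force, the opening and the grip force at its end, in the units of the state.
- robot.get_obs(): the state, without advancing time (a new reading comes with each control period).
- robot.snapshot(name): name is "side" or "top"; returns the picture (480x640x3 uint8, red, green, blue); there is no depth.
- robot.camera_info(name): a dict with "vfov" (degrees; the focal length in pixels is half the picture's height over the tangent of half this angle, whatever the lens; pixels are square), "cx", "cy" (the principal point, pixels), "extrinsics" (4x4, takes a point from camera to world coordinates). Camera axes: x right, y up, looking along -z (the intrinsics and any distortion apply to the point x, -y, -z); pixel columns grow to the right and rows downward; lengths in m; the calibration is good to about 2 mm. A picture is of the moment at which its call begins. camera_info takes no time and is no camera call.
- robot.close_job(): hands the job in; it is judged then, once.
The state is a dict: "time": time; "joint_positions": joint angles; "qvel": joint speeds; "joint_torque": joint torques, N m; "tool_pos": TCP position; "ee_rot": TCP orientation; "wrist_force": force on the tool from outside, world axes, zero at the start; "wrist_torque": the same for the moment, N m; "width": finger opening in m; "finger_force": force on a finger pad.
Only numpy, scipy, OpenCV 4.12 (cv2) and the standard library are available. Lean on these libraries where they do the work, as an engineer would, in place of code of your own. Each camera call takes 0.05 s, during which the arm holds its last target. There are 200 camera calls.

## Working session

There is one attempt and no reset: what is moved stays moved. The work goes in short steps, Python scripts to look and compute and a tool call to move; the robot and the scene stay as the last step left them, time stands still between calls to the robot, and variables do not carry over. Pictures are saved under pics/ and viewed, at most 14 in all, crops included, and the job is handed in when it is done.

Besides the shell and the picture viewer there is one more tool, called after "Emit:" as name(argument=value, ...) on one line, values as JSON. arm_command: Moves the arm, as the interface text tells. Shift numbers are shares of 0.5 m and turn numbers shares of 120 degrees, none past 1 either way. Its arguments: {"type":"object","properties":{"targets":{"type":"array"},"claw":{"type":"number"}},"required":["targets"]}

```bash
mkdir -p pics
python3 - <<'E'
from bench import robot
import cv2,numpy as np
for n in("top","side"):
    im=robot.snapshot(n); cv2.imwrite(f"pics/{n}0.png",im[:,:,::-1]); c=robot.camera_info(n); print(n,{k:(np.round(v,4).tolist()) if k=='extrinsics' else v for k,v in c.items()})
print(robot.get_obs())
E
```

```text
top {'vfov': 42.433530854909, 'cx': 316.3366307871127, 'cy': 238.12014970668685, 'extrinsics': [[-0.0019, 0.9924, -0.1229, 0.3958], [-0.9999, -0.0038, -0.0146, 0.0006], [-0.015, 0.1229, 0.9923, 1.5882], [0.0, 0.0, 0.0, 1.0]]}
side {'vfov': 56.94117095798661, 'cx': 322.29927746562447, 'cy': 240.82693636087495, 'extrinsics': [[-0.852, 0.3096, -0.4223, 0.1968], [-0.5236, -0.5125, 0.6806, 0.6437], [-0.0057, 0.801, 0.5987, 0.61], [0.0, 0.0, 0.0, 1.0]]}
{'time': 0.1, 'joint_positions': array([-1.33206840e+00,  8.78977979e-02,  1.37207099e+00, -1.43985100e-05,
        1.68360160e+00, -1.03098863e-01]), 'qvel': array([ 3.85350258e-04, -2.03728636e-04, -3.18972213e-03, -4.39208418e-04,
        2.22373171e-03,  3.64327192e-05]), 'joint_torque': array([ 1.97335081e-03, -3.41252232e+01, -3.03301620e+01,  7.19875842e-02,
        3.04180034e-02, -1.02278509e-04]), 'tool_pos': array([ 0.18424104, -0.51770858,  0.20442839]), 'ee_rot': array([-3.13962395e+00, -1.89306963e-04,  3.41824996e-01]), 'wrist_force': array([-0.64857134,  0.26395414,  0.10314353]), 'wrist_torque': array([ 0.04015197, -0.00290931,  0.00036066]), 'finger_force': 0.0, 'width': 0.09423317501268702}
```

View pics/top0.png

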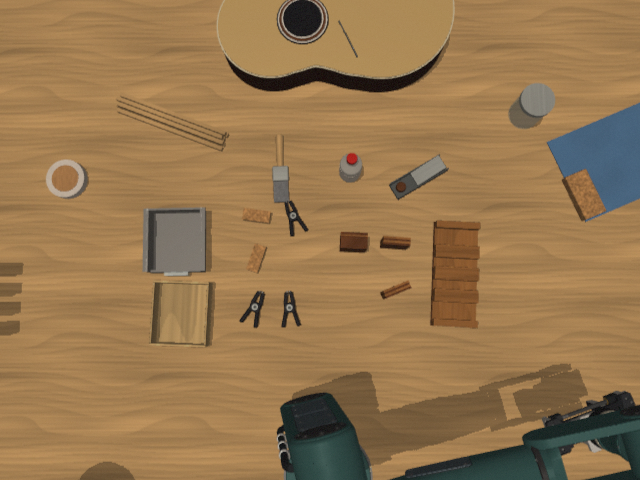

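View pics/side0.png

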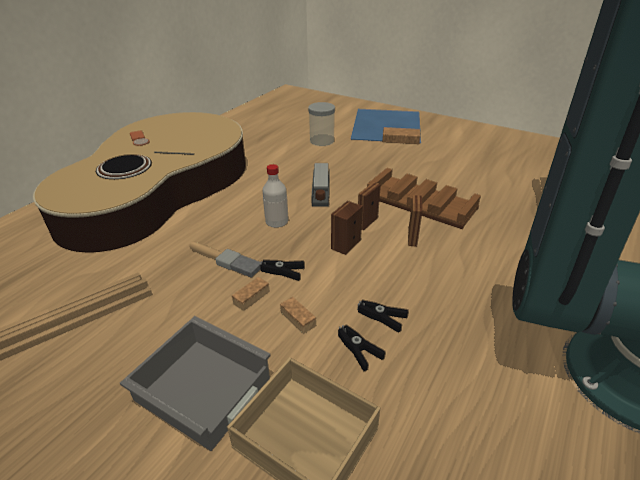

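The top view shows the clamps at (294,217), (255,307) and (290,309), and the cauls at (257,216) and (257,257). The blocks are at (354,241), (395,242) and (396,289), and the rack spans columns 432–480, rows 221–327. The bin is at (177,241) and the box at (183,314).

```bash
cat > h.py <<'E'
from bench import robot
import cv2,numpy as np
def ray(n,uv):
    c=robot.camera_info(n); E=np.array(c['extrinsics']); f=240/np.tan(np.radians(c['vfov']/2))
    uv=np.atleast_2d(uv).astype(float)
    d=np.c_[(uv[:,0]-c['cx'])/f,-(uv[:,1]-c['cy'])/f,-np.ones(len(uv))]@E[:3,:3].T
    return E[:3,3],d
def pt(n,uv,z):
    o,d=ray(n,uv); return (o+d*((z-o[2])/d[:,2])[:,None])[:,:2]
def proj(n,P):
    c=robot.camera_info(n); E=np.array(c['extrinsics']); f=240/np.tan(np.radians(c['vfov']/2))
    p=(np.atleast_2d(P)-E[:3,3])@E[:3,:3]; return np.c_[c['cx']+f*p[:,0]/-p[:,2],c['cy']-f*p[:,1]/-p[:,2]]
def crop(n,name,x0,y0,w,h,s,im=None):
    im=robot.snapshot(n)[:,:,::-1] if im is None else im
    cv2.imwrite(f"pics/{name}.png",cv2.resize(im[y0:y0+h,x0:x0+w],None,fx=s,fy=s,interpolation=cv2.INTER_CUBIC))
E
python3 - <<'E'
from h import *
im=cv2.imread('pics/top0.png')
crop('top','topz1',330,210,160,120,5,im)
crop('top','topz2',140,195,175,155,3.8,im)
# black clamps, cork cauls
hsv=cv2.cvtColor(im,cv2.COLOR_BGR2HSV)
roi=np.zeros(im.shape[:2],np.uint8); roi[195:345,215:320]=255
blk=((hsv[:,:,2]<60)*255).astype(np.uint8)&roi
for c in cv2.findContours(blk,0,2)[0]:
    if cv2.contourArea(c)>60:
        r=cv2.minAreaRect(c); print('clamp px',np.round(r[0],1),np.round(r[1],1),round(r[2]),pt('top',[r[0]],.01).round(4))
for (u,v) in [(257,216),(257,257),(360,250),(395,238)]: print(hsv[v,u], hsv[v+25,u-25])
E
```

```text
clamp px [289.8 308.8] [33.5 18.1] 86 [[0.4108 0.0914]]
clamp px [253.9 308. ] [18.  33.5] 21 [[0.4129 0.1829]]
clamp px [293.1 216.9] [33.7 17.3] 69 [[0.6467 0.0838]]
[ 15 144 150] [ 16 129 160]
[ 14 146 164] [ 16 127 177]
[ 11 178  43] [ 16 130 171]
[ 14 173 115] [ 16 129 162]
```

View pics/topz1.png

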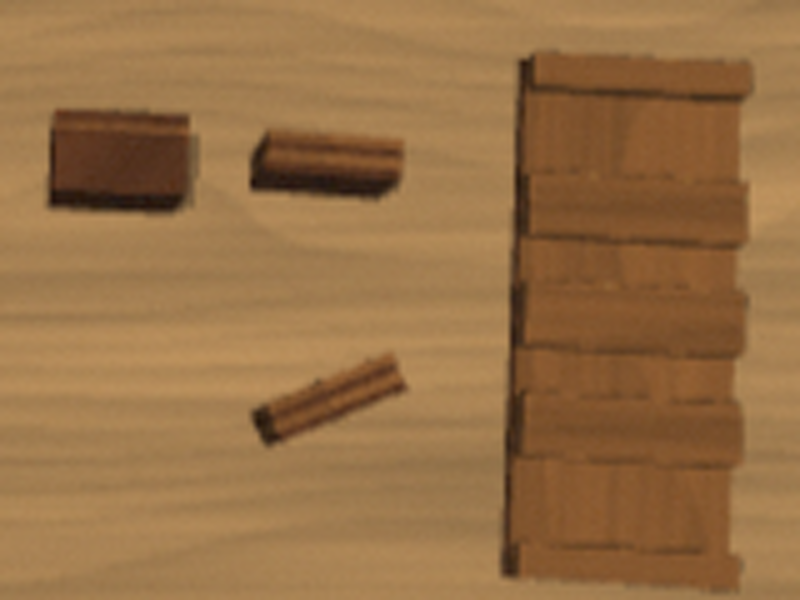

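View pics/topz2.png

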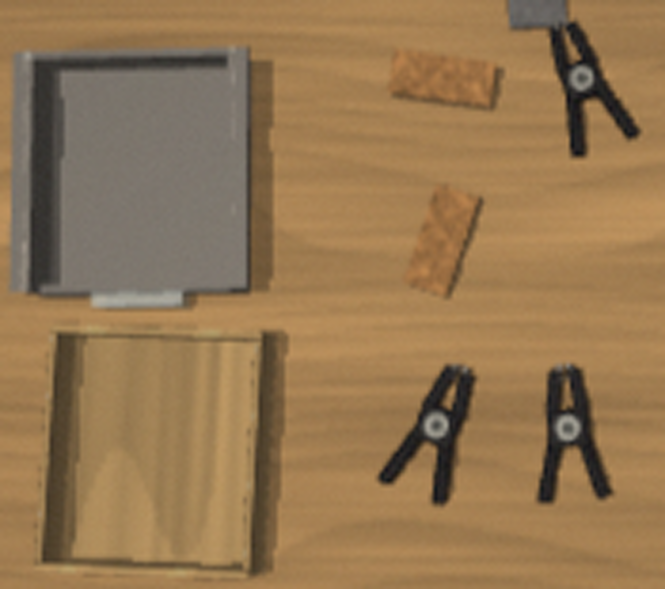

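The zoomed views show one neck block (top centre near px (354,240)) and two tail blocks (near (397,241) and (397,289)). The rack strips are clear, and the near bin wall has a white label. Next I fit the rack pose and the other poses from corner points.

Run:
```python
from h import *
Z=lambda a:np.array(a)/5+[330,210]-0.4
c=[(535,53),(753,60),(750,97),(533,92),(530,178),(748,183),(748,243),(527,236),(527,290),(747,294),(745,355),(523,347),(522,400),(742,404),(742,465),(520,457),(517,545),(740,552),(740,590),(517,577)]
P=pt('top',Z(c),.04)
e=[132,114.5,71.5,39.5,16.5,-16.5,-39.5,-71.5,-114.5,-132]
L=[]
for i in range(5): L+= [(e[2*i],55),(e[2*i],-55),(e[2*i+1],-55),(e[2*i+1],55)]
L=np.array(L)/1000
U,S,V=np.linalg.svd((L-L.mean(0)).T@(P-P.mean(0))); R=(U@np.diag([1,np.sign(np.linalg.det(U@V))])@V).T
t=P.mean(0)-R@L.mean(0); print('rack',t.round(4),'yaw',np.degrees(np.arctan2(R[1,0],R[0,0])).round(2)); print((1000*((P-t)@R-L)).round(1).tolist())
for x in(-93,-28,28,93): print(x,(t+R@[x/1000,0]).round(4))
for n,q in dict(neck=[(53,112),(190,115),(190,193),(50,190)],tA=[(267,130),(404,138),(402,178),(264,170)],tB=[(266,404),(393,353),(406,388),(279,438)]).items():
    p=pt('top',Z(q),.095); a=(p[1]+p[2]-p[0]-p[3])/2; b=(p[3]+p[2]-p[0]-p[1])/2
    print(n,p.mean(0).round(4),'len',np.linalg.norm(a).round(4),'th',np.linalg.norm(b).round(4),'long dir deg',np.degrees(np.arctan2(a[1],a[0])).round(1))
Y=lambda a:np.array(a)/3.8+[140,195]-0.37
for n,q in dict(cA=[(582,77),(566,35),(578,152),(633,133)],cB=[(435,425),(460,370),(385,480),(440,500)],cC=[(567,428),(566,370),(546,500),(604,494)]).items():
    p=pt('top',Y(q),.018); m=p[1]-(p[2]+p[3])/2; print(n,p[0].round(4),'L',np.linalg.norm(m).round(3),'jaw dir',np.degrees(np.arctan2(m[1],m[0])).round(1))
for n,q in dict(caA=[(394,50),(500,66),(494,108),(390,94)],caB=[(442,185),(482,198),(447,297),(405,284)]).items():
    p=pt('top',Y(q),.024); a=p[1]-p[0]+p[2]-p[3]; print(n,p.mean(0).round(4),np.linalg.norm(p[1]-p[0]).round(3),np.linalg.norm(p[2]-p[1]).round(3),'dir',np.degrees(np.arctan2(a[1],a[0])).round(1))
for n,q in dict(bin=[(12,52),(248,47),(248,293),(12,292)],box=[(53,330),(265,333),(252,576),(40,568)]).items():
    p=pt('top',Y(q),.055); print(n,p.mean(0).round(4),p.round(3).tolist())
```

```text
rack [ 0.4971 -0.3269] yaw -2.96
[[0.3, -1.6], [2.0, -1.2], [0.6, -0.1], [-2.1, -1.1], [-2.8, -0.8], [-0.1, 0.2], [1.7, -0.4], [-0.1, -0.0], [-4.3, -0.7], [-0.9, -0.3], [1.6, 0.2], [0.2, 0.5], [-3.3, 0.3], [0.1, 1.2], [1.9, 0.7], [0.4, 0.5], [-0.0, 0.9], [2.0, 0.9], [0.9, 0.6], [1.8, 0.4]]
-93 [ 0.4042 -0.3221]
-28 [ 0.4691 -0.3255]
28 [ 0.5251 -0.3284]
93 [ 0.59   -0.3317]
neck [ 0.5756 -0.0684] len 0.0673 th 0.0382 long dir deg -91.5
tA [ 0.5745 -0.1719] len 0.0667 th 0.0196 long dir deg -93.6
tB [ 0.4574 -0.1707] len 0.066 th 0.0176 long dir deg -68.6
cA [0.6508 0.0842] L 0.078 jaw dir 20.1
cB [0.4167 0.1814] L 0.085 jaw dir -21.3
cC [0.4146 0.0935] L 0.084 jaw dir 4.3
caA [0.6485 0.1768] 0.073 0.029 dir -98.4
caB [0.5392 0.176 ] 0.028 0.07 dir -107.7
bin [0.5838 0.3805] [[0.663, 0.461], [0.666, 0.304], [0.502, 0.301], [0.504, 0.456]]
box [0.3998 0.361 ] [[0.479, 0.428], [0.476, 0.289], [0.32, 0.294], [0.325, 0.432]]
```

Emit:
arm_command(targets=[[0.546, 0.694, 0, 0.765], [0.546, 0.694, 0, 0.765], [0.546, 0.694, 0, 0.765], [0.546, 0.694, 0, 0.765], [0.546, 0.694, 0, 0.765], [0.546, 0.694, 0, 0.765], [0.546, 0.694, 0, 0.765], [0.546, 0.694, 0, 0.765]], claw=0.2)

```text
time: 0.77
tool_pos: [0.3911, -0.2542, 0.2052]
ee_rot: [-3.141, -0.0, 1.348]
wrist_force: [0.5, -0.3, 1.1]
width: 0.0751
finger_force: 0.0
```

Emit:
arm_command(targets=[[0.133, 0.167, 0, 0.287], [0.133, 0.167, 0, 0.287], [0.133, 0.167, 0, 0.287], [0.133, 0.167, 0, 0.287], [0.133, 0.167, 0, 0.287], [0.133, 0.167, 0, 0.287], [0.133, 0.167, 0, 0.287]])

```text
time: 1.35
tool_pos: [0.4568, -0.1725, 0.205]
ee_rot: [-3.141, -0.001, 1.941]
wrist_force: [0.4, -0.0, -0.5]
width: 0.0752
finger_force: 0.0
```

Run:
```python
from h import *
print(robot.get_obs()['tool_pos'],robot.get_obs()['ee_rot'])
im=robot.snapshot('side')[:,:,::-1]; crop('side','s1',300,130,200,150,4,im)
o=robot.get_obs()['tool_pos']; print(proj('side',o))
```

```text
[ 0.45678742 -0.17250312  0.20503903] [-3.14108652e+00 -6.70417195e-04  1.94050053e+00]
[[423.83493129 155.72460766]]
```

View pics/s1.png

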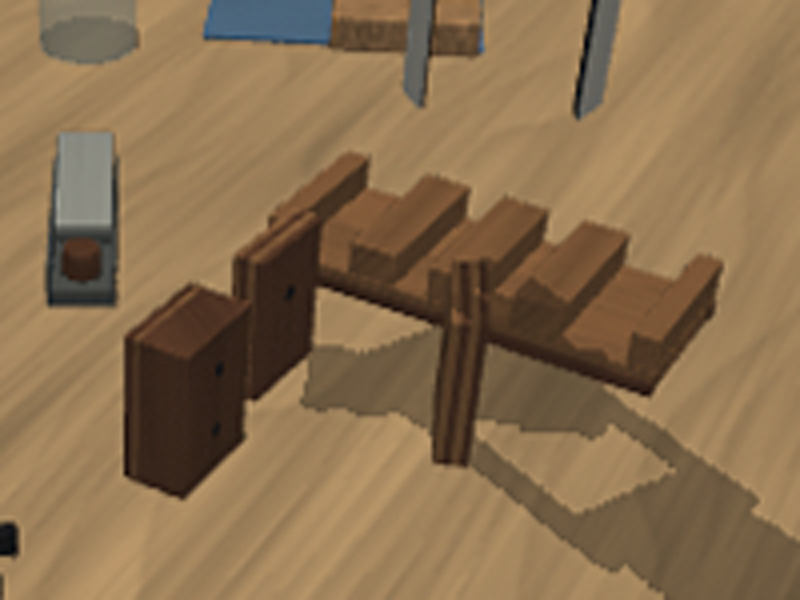

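The fingertips straddle tail B (zoom ~(467,290)), so I descend and grip.

Emit:
arm_command(targets=[[0.001, 0.003, -0.08, 0], [0.001, 0.003, -0.16, 0], [0.001, 0.003, -0.23, 0], [0.001, 0.003, -0.29, 0], [0.001, 0.003, -0.308, 0], [0.001, 0.003, -0.308, 0], [0.001, 0.003, -0.308, 0]])

```text
time: 1.98
tool_pos: [0.4579, -0.1718, 0.0524]
ee_rot: [3.141, 0.001, 1.941]
wrist_force: [-0.2, -0.5, 1.0]
width: 0.0753
finger_force: 0.0
```

Emit:
arm_command(targets=[[0, 0, 0, 0], [0, 0, 0, 0], [0, 0, 0, 0], [0, 0, 0, 0], [0, 0, 0, 0], [0, 0, 0, 0], [0, 0, 0, 0], [0, 0, 0, 0]], claw=1)

```text
time: 2.65
tool_pos: [0.4574, -0.1712, 0.0515]
ee_rot: [3.142, -0.0, 1.943]
wrist_force: [0.2, 0.2, 0.4]
width: 0.0252
finger_force: 0.0
```

Emit:
arm_command(targets=[[0, 0, 0, 0], [0, 0, 0, 0], [0, 0, 0, 0], [0, 0, 0, 0], [0, 0, 0, 0]])

```text
time: 3.07
tool_pos: [0.4574, -0.1712, 0.0514]
ee_rot: [-3.142, -0.0, 1.943]
wrist_force: [-0.1, 0.3, 0.9]
width: 0.0198
finger_force: 29.9
```

Emit:
arm_command(targets=[[0, 0, 0.04, 0], [0, 0, 0.1, 0], [0, 0, 0.16, 0], [0.023, -0.08, 0.16, -0.06], [0.023, -0.15, 0.16, -0.12], [0.023, -0.22, 0.16, -0.18], [0.023, -0.29, 0.16, -0.203], [0.023, -0.309, 0.16, -0.203]])

```text
time: 3.73
tool_pos: [0.4682, -0.3303, 0.1308]
ee_rot: [-3.141, 0.002, 1.512]
wrist_force: [-0.8, 0.3, -1.6]
width: 0.0197
finger_force: 29.9
```

Emit:
arm_command(targets=[[0, 0, 0, 0], [0, 0, 0, 0]])

```text
time: 3.9
tool_pos: [0.4686, -0.3252, 0.1308]
ee_rot: [-3.141, -0.002, 1.517]
wrist_force: [-0.3, 0.4, 0.1]
width: 0.0196
finger_force: 29.9
```

Run:
```python
from h import *
im=robot.snapshot('side')[:,:,::-1]; crop('side','s2',345,140,150,110,5,im)
t=robot.snapshot('top')[:,:,::-1]; cv2.imwrite('pics/t2.png',t)
a=cv2.resize(im[130:250,345:495],None,fx=5,fy=5,interpolation=2)
b=cv2.resize(t[200:340,400:500],None,fx=4,fy=4,interpolation=2)
cv2.imwrite('pics/s2.png',a)
o=robot.get_obs()['tool_pos']; print(o,robot.get_obs()['ee_rot'])
```

```text
[ 0.46898103 -0.32418388  0.13125185] [-3.14119635e+00 -1.21442514e-03  1.51934216e+00]
```

View pics/s2.png

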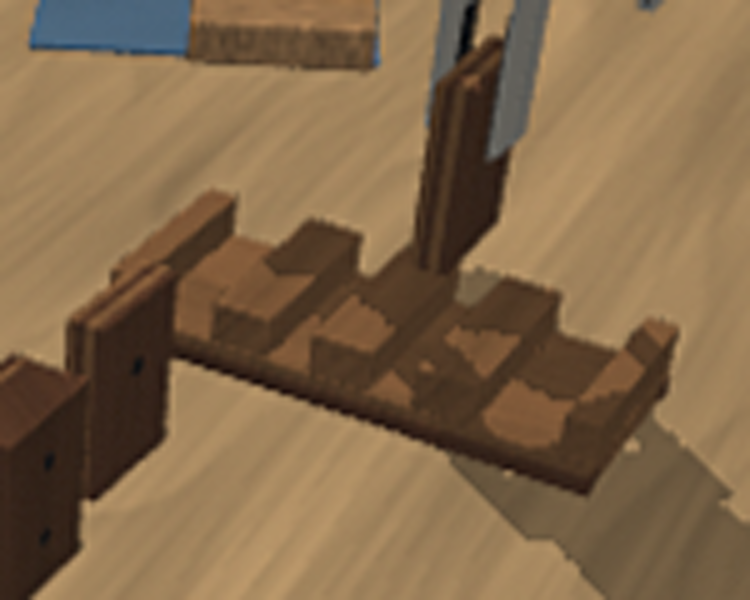

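Tail B is held upright above the rack, with its foot at about zoom (437,270). I lower it to just above the rack top to check the alignment.

Emit:
arm_command(targets=[[0, 0, -0.04, 0], [0, 0, -0.072, 0], [0, 0, -0.072, 0], [0, 0, -0.072, 0], [0, 0, -0.072, 0]])

```text
time: 4.42
tool_pos: [0.4695, -0.3251, 0.0966]
ee_rot: [3.14, 0.001, 1.519]
wrist_force: [-0.2, 0.3, -1.2]
width: 0.0201
finger_force: 29.9
```

Run:
```python
from h import *
im=robot.snapshot('side')[:,:,::-1]; x0,y0,s=385,165,8
a=cv2.resize(im[y0:y0+70,x0:x0+100],None,fx=s,fy=s,interpolation=2)
a=cv2.convertScaleAbs(a,alpha=1.5,beta=10)
cv2.imwrite('pics/s3.png',a)
ob=robot.get_obs();o=ob['tool_pos']; print(o,ob['ee_rot'],ob['wrist_force'])
```

```text
[ 0.4697776  -0.32552273  0.09704751] [3.13954243e+00 1.32426271e-03 1.51880530e+00] [-1.02623888  0.36869775 -0.93165005]
```

View pics/s3.png

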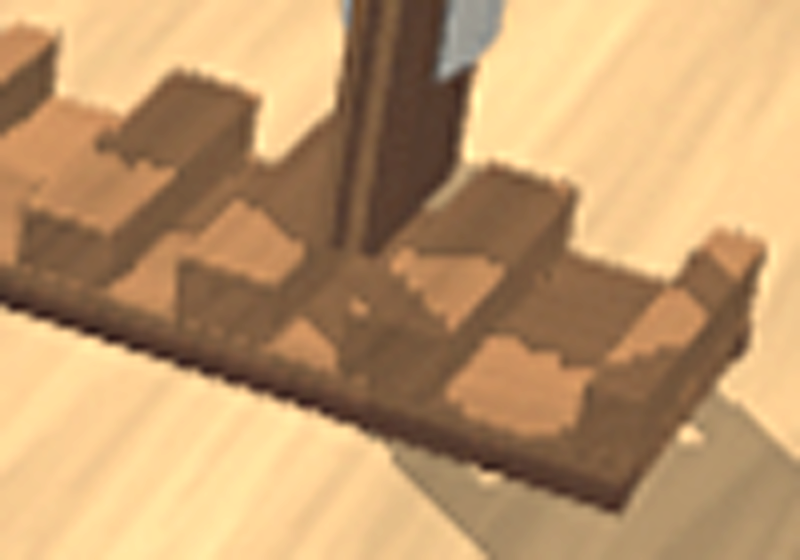

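Run:
```python
from h import *
Z=lambda a:np.array(a)/8.+[385,165]-.44
c=[(25,205),(180,70),(260,100),(490,165),(575,187),(178,262),(712,232),(765,240)]
L=np.array([(71.5,55),(71.5,-55),(39.5,-55),(-39.5,-55),(-71.5,-55),(16.5,55),(-114.5,-55),(-132,-55)])/1000
P=pt('side',Z(c),.04); 
t0=np.array([.4971,-.3269]);a=np.radians(-2.96);R0=np.array([[np.cos(a),-np.sin(a)],[np.sin(a),np.cos(a)]])
print('in old rack frame minus nominal',(1000*((P-t0)@R0-L)).round(1).tolist())
U,S,V=np.linalg.svd((L-L.mean(0)).T@(P-P.mean(0))); R=(U@V).T; t=P.mean(0)-R@L.mean(0)
print(t,np.degrees(np.arctan2(R[1,0],R[0,0])),(1000*((P-t)@R-L)).round(1).tolist())
b=pt('side',Z([(335,248),(380,255),(447,190)]),.0455); print('block in rack frame',(1000*(b-t)@R).round(1))
print('proj TCP foot', proj('side',[0.4697,-.3255,.0455]), 'tcp in side rack',1000*((np.array([.4697,-.3255])-t)@R))
```

```text
in old rack frame minus nominal [[-2.3, 2.7], [-3.5, 3.6], [-2.7, 7.9], [-3.5, 6.4], [0.7, 4.7], [-2.7, 7.2], [-1.9, 7.7], [0.3, 3.2]]
[ 0.49545456 -0.3213997 ] -2.9825885460584405 [[-0.4, -2.7], [-1.5, -1.7], [-0.7, 2.5], [-1.5, 1.0], [2.7, -0.7], [-0.8, 1.8], [0.0, 2.2], [2.3, -2.3]]
block in rack frame [[-24.2  30.9]
 [-37.3  27. ]
 [-38.8 -21.7]]
proj TCP foot [[432.89065519 189.52803678]] tcp in side rack [-25.50632128  -5.43481561]
```

Emit:
arm_command(targets=[[0, 0, -0.006, 0], [0, 0, -0.012, 0], [0, 0, -0.014, 0], [0, 0, -0.016, 0], [0, 0, -0.016, 0]])

```text
time: 4.88
tool_pos: [0.4688, -0.3257, 0.0872]
ee_rot: [-3.141, -0.0, 1.518]
wrist_force: [0.8, -1.3, -1.6]
width: 0.0198
finger_force: 29.9
```

The foot is inside the groove and there's no contact force.

Emit:
arm_command(targets=[[0, 0, -0.01, 0], [0, 0, -0.02, 0], [0, 0, -0.03, 0], [0, 0, -0.037, 0], [0, 0, -0.038, 0], [0, 0, -0.038, 0]])

```text
time: 5.38
tool_pos: [0.4687, -0.3256, 0.068]
ee_rot: [-3.141, -0.001, 1.518]
wrist_force: [-0.3, 1.0, -0.6]
width: 0.02
finger_force: 30.0
```

Emit:
arm_command(targets=[[0, 0, -0.001, 0], [0, 0, -0.001, 0], [0, 0, -0.001, 0], [0, 0, -0.001, 0], [0, 0, -0.001, 0], [0, 0, -0.001, 0]], claw=0.5)

```text
time: 5.88
tool_pos: [0.469, -0.3258, 0.0682]
ee_rot: [3.141, 0.0, 1.518]
wrist_force: [0.5, -0.2, 0.5]
width: 0.0472
finger_force: 0.0
```

Emit:
arm_command(targets=[[0, 0, 0.04, 0], [0, 0, 0.1, 0], [0, 0, 0.18, 0], [0, 0, 0.24, 0], [0.07, 0.1, 0.24, 0], [0.14, 0.18, 0.24, 0], [0.19, 0.25, 0.24, 0], [0.212, 0.308, 0.24, -0.005]])

```text
time: 6.55
tool_pos: [0.5661, -0.1891, 0.1883]
ee_rot: [3.14, 0.001, 1.506]
wrist_force: [-0.2, -0.3, -0.4]
width: 0.047
finger_force: 0.0
```

Emit:
arm_command(targets=[[0, 0, 0, 0], [0, 0, 0, 0], [0, 0, 0, 0]])

```text
time: 6.8
tool_pos: [0.5647, -0.19, 0.1879]
ee_rot: [-3.141, 0.001, 1.508]
wrist_force: [-0.4, 0.0, 0.1]
width: 0.0469
finger_force: 0.0
```

Emit:
arm_command(targets=[[0.019, 0.036, 0, 0], [0.019, 0.036, -0.06, 0], [0.019, 0.036, -0.13, 0], [0.019, 0.036, -0.2, 0], [0.019, 0.036, -0.25, 0], [0.019, 0.036, -0.273, 0], [0.019, 0.036, -0.273, 0], [0.019, 0.036, -0.273, 0]])

```text
time: 7.47
tool_pos: [0.5742, -0.1732, 0.0521]
ee_rot: [3.141, 0.0, 1.505]
wrist_force: [-0.2, 0.1, -0.2]
width: 0.0472
finger_force: 0.0
```

Emit:
arm_command(targets=[[0, 0, 0, 0], [0, 0, 0, 0], [0, 0, 0, 0], [0, 0, 0, 0], [0, 0, 0, 0], [0, 0, 0, 0], [0, 0, 0, 0], [0, 0, 0, 0]], claw=1)

```text
time: 8.13
tool_pos: [0.575, -0.1721, 0.0528]
ee_rot: [3.14, 0.001, 1.507]
wrist_force: [-0.0, 0.1, 5.0]
width: 0.02
finger_force: 30.0
```

Emit:
arm_command(targets=[[0, 0, 0.06, 0], [0, 0, 0.14, 0], [0, 0, 0.16, 0], [-0.03, -0.08, 0.16, 0.005], [-0.06, -0.16, 0.16, 0.005], [-0.09, -0.24, 0.16, 0.005], [-0.1, -0.313, 0.16, 0.005], [-0.1, -0.313, 0.16, 0.005]])

```text
time: 8.8
tool_pos: [0.5216, -0.3351, 0.1299]
ee_rot: [-3.14, 0.003, 1.51]
wrist_force: [0.2, 0.6, -0.8]
width: 0.0199
finger_force: 30.0
```

Emit:
arm_command(targets=[[0, 0, 0, 0], [0, 0, -0.04, 0], [0, 0, -0.07, 0], [0, 0, -0.07, 0], [0, 0, -0.07, 0]])

```text
time: 9.22
tool_pos: [0.5242, -0.3265, 0.0954]
ee_rot: [-3.14, -0.002, 1.519]
wrist_force: [-0.4, -0.1, -0.7]
width: 0.02
finger_force: 30.0
```

Emit:
arm_command(targets=[[0.001, -0.002, 0, 0], [0.001, -0.002, -0.006, 0], [0.001, -0.002, -0.012, 0], [0.001, -0.002, -0.016, 0], [0.001, -0.002, -0.018, 0], [0.001, -0.002, -0.018, 0]])

```text
time: 9.72
tool_pos: [0.5246, -0.3292, 0.0871]
ee_rot: [-3.141, -0.0, 1.518]
wrist_force: [0.3, -0.2, 0.9]
width: 0.0199
finger_force: 30.0
```

Emit:
arm_command(targets=[[0, 0, -0.01, 0], [0, 0, -0.02, 0], [0, 0, -0.03, 0], [0, 0, -0.036, 0], [0, 0, -0.038, 0], [0, 0, -0.038, 0]])

```text
time: 10.22
tool_pos: [0.5247, -0.3292, 0.0687]
ee_rot: [-3.141, -0.0, 1.518]
wrist_force: [-0.9, 0.8, 1.8]
width: 0.0197
finger_force: 30.0
```

Emit:
arm_command(targets=[[0, 0, 0, 0], [0, 0, 0, 0], [0, 0, 0, 0], [0, 0, 0, 0], [0, 0, 0, 0]], claw=0.57)

```text
time: 10.63
tool_pos: [0.5249, -0.3294, 0.0684]
ee_rot: [3.141, 0.0, 1.518]
wrist_force: [0.0, -0.1, 0.5]
width: 0.0403
finger_force: 0.0
```

Emit:
arm_command(targets=[[0, 0, 0.06, 0], [0, 0, 0.14, 0], [0, 0, 0.22, 0], [0, 0, 0.25, 0]])

```text
time: 10.97
tool_pos: [0.5268, -0.3308, 0.2007]
ee_rot: [3.133, 0.006, 1.518]
wrist_force: [0.8, -0.0, 1.0]
width: 0.0403
finger_force: 0.0
```

Emit:
arm_command(targets=[[0.02, 0.08, 0, 0.012], [0.04, 0.16, 0, 0.012], [0.06, 0.24, 0, 0.012], [0.08, 0.32, 0, 0.012], [0.1, 0.4, 0, 0.012], [0.101, 0.48, 0, 0.012], [0.101, 0.522, 0, 0.012], [0.101, 0.522, 0, 0.012]], claw=0.2)

```text
time: 11.63
tool_pos: [0.5754, -0.0637, 0.1938]
ee_rot: [3.141, -0.002, 1.549]
wrist_force: [0.2, -0.0, 1.1]
width: 0.0751
finger_force: 0.0
```

Emit:
arm_command(targets=[[0, 0, 0, 0], [0, 0, 0, 0]])

```text
time: 11.8
tool_pos: [0.5754, -0.0692, 0.1935]
ee_rot: [3.141, 0.001, 1.542]
wrist_force: [-0.8, -0.1, 0.7]
width: 0.0753
finger_force: 0.0
```

Run:
```python
from h import *
im=robot.snapshot('side')[:,:,::-1]; cv2.imwrite('pics/s4.png',im)
```

```text
(no output)
```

View pics/s4.png

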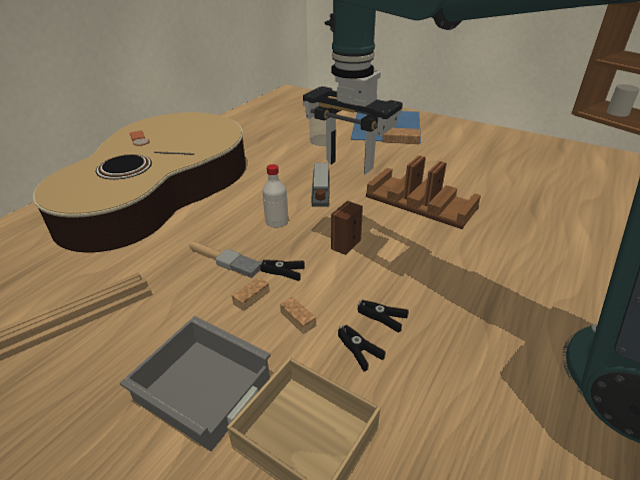

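Both tails stand upright in the narrow grooves, at about (415,178) and (436,186), and the gripper is above the neck block at (346,228). I descend and grip.

Emit:
arm_command(targets=[[0, 0, -0.08, 0], [0, 0, -0.16, 0], [0, 0, -0.23, 0], [0, 0, -0.27, 0], [0, 0, -0.284, 0], [0, 0, -0.284, 0], [0, 0, -0.284, 0]])

```text
time: 12.43
tool_pos: [0.5761, -0.0696, 0.0525]
ee_rot: [3.14, 0.0, 1.541]
wrist_force: [0.4, 0.5, 0.8]
width: 0.0754
finger_force: 0.0
```

Emit:
arm_command(targets=[[0, 0, 0, 0], [0, 0, 0, 0], [0, 0, 0, 0], [0, 0, 0, 0], [0, 0, 0, 0], [0, 0, 0, 0], [0, 0, 0, 0], [0, 0, 0, 0]], claw=1)

```text
time: 13.1
tool_pos: [0.5756, -0.0683, 0.052]
ee_rot: [3.141, 0.0, 1.543]
wrist_force: [0.0, 0.5, 1.6]
width: 0.0401
finger_force: 29.8
```

Emit:
arm_command(targets=[[0, 0, 0.06, 0], [0, 0, 0.14, 0], [0, 0, 0.18, 0], [-0.05, -0.06, 0.18, -0.012], [-0.1, -0.13, 0.18, -0.012], [-0.15, -0.2, 0.18, -0.012], [-0.2, -0.27, 0.18, -0.012], [-0.25, -0.34, 0.18, -0.012]])

```text
time: 13.77
tool_pos: [0.4518, -0.2348, 0.1408]
ee_rot: [-3.141, -0.0, 1.519]
wrist_force: [0.4, -1.1, -1.4]
width: 0.0397
finger_force: 29.8
```

Emit:
arm_command(targets=[[-0.05, -0.06, 0, 0], [-0.093, -0.12, 0, 0], [-0.093, -0.168, 0, 0], [-0.093, -0.168, 0, 0], [-0.093, -0.168, -0.06, 0], [-0.093, -0.168, -0.09, 0], [-0.093, -0.168, -0.09, 0], [-0.093, -0.168, -0.09, 0]])

```text
time: 14.43
tool_pos: [0.4064, -0.3167, 0.0951]
ee_rot: [-3.139, -0.003, 1.518]
wrist_force: [-0.2, -0.6, -1.0]
width: 0.0399
finger_force: 29.8
```

Emit:
arm_command(targets=[[-0.003, -0.006, 0, 0], [-0.003, -0.006, 0, 0], [-0.003, -0.006, 0, 0]])

```text
time: 14.68
tool_pos: [0.4062, -0.3216, 0.098]
ee_rot: [3.139, 0.002, 1.518]
wrist_force: [0.2, -0.1, -0.8]
width: 0.0398
finger_force: 29.8
```

Emit:
arm_command(targets=[[-0.004, -0.001, 0, 0], [-0.004, -0.001, -0.006, 0], [-0.004, -0.001, -0.012, 0], [-0.004, -0.001, -0.018, 0], [-0.004, -0.001, -0.018, 0], [-0.004, -0.001, -0.018, 0]])

```text
time: 15.18
tool_pos: [0.4037, -0.3214, 0.0871]
ee_rot: [3.141, -0.0, 1.518]
wrist_force: [0.9, -0.5, -3.0]
width: 0.04
finger_force: 29.8
```

Emit:
arm_command(targets=[[0, 0, -0.008, 0], [0, 0, -0.016, 0], [0, 0, -0.016, 0]])

```text
time: 15.43
tool_pos: [0.4037, -0.3214, 0.0788]
ee_rot: [3.141, -0.0, 1.518]
wrist_force: [1.3, -0.7, -2.8]
width: 0.0399
finger_force: 29.8
```

Emit:
arm_command(targets=[[0, 0, -0.01, 0], [0, 0, -0.018, 0], [0, 0, -0.021, 0], [0, 0, -0.021, 0]])

```text
time: 15.77
tool_pos: [0.4037, -0.3213, 0.0685]
ee_rot: [3.141, -0.0, 1.518]
wrist_force: [3.5, -0.8, -3.8]
width: 0.04
finger_force: 29.8
```

Emit:
arm_command(targets=[[0, 0, 0, 0], [0, 0, 0, 0], [0, 0, 0, 0], [0, 0, 0, 0]], claw=0.4)

```text
time: 16.1
tool_pos: [0.4032, -0.3215, 0.0692]
ee_rot: [-3.141, 0.0, 1.518]
wrist_force: [0.3, 0.0, -0.1]
width: 0.0562
finger_force: 0.0
```

Emit:
arm_command(targets=[[0, 0, 0.06, 0], [0, 0, 0.14, 0], [0, 0, 0.22, 0], [0, 0, 0.24, 0]])

```text
time: 16.43
tool_pos: [0.4055, -0.3237, 0.1968]
ee_rot: [3.133, 0.008, 1.518]
wrist_force: [0.7, -1.1, 0.9]
width: 0.0567
finger_force: 0.0
```

Emit:
arm_command(targets=[[0.003, 0.08, 0, 0], [0.006, 0.16, 0, -0.05], [0.01, 0.24, 0, -0.1], [0.013, 0.32, 0, -0.16], [0.016, 0.4, 0, -0.22], [0.02, 0.48, 0, -0.28], [0.023, 0.56, 0, -0.34], [0.023, 0.64, 0, -0.4]], claw=0.5)

```text
time: 17.1
tool_pos: [0.4146, -0.0241, 0.1889]
ee_rot: [3.141, 0.0, 0.771]
wrist_force: [1.8, 0.5, -0.1]
width: 0.0472
finger_force: 0.0
```

Emit:
arm_command(targets=[[0, 0.08, 0, -0.06], [0, 0.16, 0, -0.12], [0, 0.19, 0, -0.18], [0, 0.19, 0, -0.24], [0, 0.19, 0, -0.289], [0, 0.19, 0, -0.289], [0, 0.19, 0, -0.289], [0, 0.19, 0, -0.289]])

```text
time: 17.77
tool_pos: [0.4149, 0.0693, 0.1888]
ee_rot: [3.141, 0.0, 0.172]
wrist_force: [0.8, -0.2, -0.3]
width: 0.0468
finger_force: 0.0
```

Run:
```python
from h import *
im=robot.snapshot('side')[:,:,::-1]; cv2.imwrite('pics/s5.png',im)
t=robot.snapshot('top')[:,:,::-1]; cv2.imwrite('pics/t5.png',t)
o=robot.get_obs(); print(o['tool_pos'],o['ee_rot'])
hsv=cv2.cvtColor(im,cv2.COLOR_BGR2HSV)
b=((hsv[:,:,2]<45)*255).astype(np.uint8); b[:250]=0; b[:,:250]=0; b[:,420:]=0
for c in cv2.findContours(b,0,2)[0]:
    if cv2.contourArea(c)>60: print(cv2.minAreaRect(c))
print(proj('side',[[.6508,.0842,.018],[.4167,.1814,.018],[.4146,.0935,.018]]))
print(proj('top',[[.6508,.0842,.018],[.4167,.1814,.018],[.4146,.0935,.018]]))
```

```text
[0.41502185 0.069153   0.18884599] [3.14147035e+00 3.52135236e-04 1.71779560e-01]
((360.8119812011719, 343.637451171875), (49.37507629394531, 27.575510025024414), 53.84181594848633)
((382.15509033203125, 311.23907470703125), (48.208946228027344, 23.25870132446289), 25.016895294189453)
((281.5293884277344, 265.88232421875), (42.201202392578125, 19.40285301208496), 14.03624439239502)
[[279.06964687 263.22781262]
 [355.99472541 339.10681266]
 [379.35115373 308.1153422 ]]
[[292.78266264 214.87924757]
 [254.11651642 306.49150793]
 [288.84779967 307.25277812]]
```

View pics/s5.png

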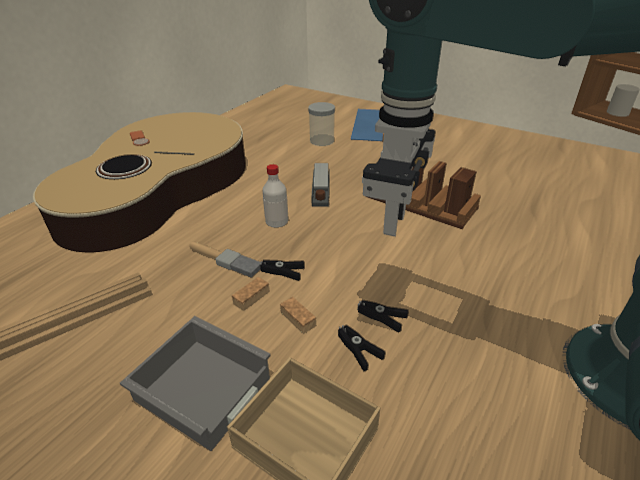

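All three blocks stand in the rack. The clamp pivots appear at (279,264), (357,340) and (380,309), matching the projections. I go down on the first clamp.

Emit:
arm_command(targets=[[0, 0.049, -0.04, -0.047], [0, 0.049, -0.12, -0.047], [0, 0.049, -0.2, -0.047], [0, 0.049, -0.28, -0.047], [0, 0.049, -0.34, -0.047], [0, 0.049, -0.366, -0.047], [0, 0.049, -0.366, -0.047], [0, 0.049, -0.366, -0.047]])

```text
time: 18.53
tool_pos: [0.415, 0.0936, 0.0059]
ee_rot: [3.141, 0.001, 0.073]
wrist_force: [0.4, -0.3, 0.4]
width: 0.0471
finger_force: 0.0
```

Emit:
arm_command(targets=[[0, 0, 0, 0], [0, 0, 0, 0], [0, 0, 0, 0], [0, 0, 0, 0], [0, 0, 0, 0], [0, 0, 0, 0]], claw=1)

```text
time: 19.03
tool_pos: [0.4163, 0.094, 0.0074]
ee_rot: [-3.141, -0.003, 0.073]
wrist_force: [-1.1, 0.4, 6.4]
width: 0.028
finger_force: 29.7
```

Emit:
arm_command(targets=[[0, 0, 0.08, 0], [0, 0, 0.16, 0], [0, 0, 0.22, 0], [0.05, 0.06, 0.22, -0.01], [0.1, 0.12, 0.22, -0.02], [0.15, 0.19, 0.22, -0.03], [0.2, 0.26, 0.22, -0.035], [0.25, 0.33, 0.22, -0.035]])

```text
time: 19.7
tool_pos: [0.5384, 0.257, 0.1155]
ee_rot: [3.141, 0.001, -0.001]
wrist_force: [0.2, -0.4, -0.3]
width: 0.0277
finger_force: 29.7
```

Emit:
arm_command(targets=[[0.05, 0.06, 0, 0], [0.1, 0.12, 0, 0], [0.102, 0.182, 0, 0], [0.102, 0.182, 0, 0], [0.102, 0.182, 0, 0]])

```text
time: 20.12
tool_pos: [0.5881, 0.3477, 0.1142]
ee_rot: [3.14, 0.002, 0.002]
wrist_force: [-0.5, 0.2, 0.6]
width: 0.0282
finger_force: 29.7
```

Emit:
arm_command(targets=[[0.005, 0.008, -0.06, 0], [0.005, 0.008, -0.12, 0], [0.005, 0.008, -0.17, 0], [0.005, 0.008, -0.196, 0], [0.005, 0.008, -0.196, 0], [0.005, 0.008, -0.196, 0]])

```text
time: 20.62
tool_pos: [0.5911, 0.3496, 0.0181]
ee_rot: [3.141, 0.001, -0.001]
wrist_force: [0.2, -0.6, 0.7]
width: 0.0279
finger_force: 29.7
```

Emit:
arm_command(targets=[[0, 0, 0, 0], [0, 0, 0, 0], [0, 0, 0, 0], [0, 0, 0, 0]], claw=0.62)

```text
time: 20.95
tool_pos: [0.5922, 0.351, 0.0199]
ee_rot: [-3.14, -0.003, -0.0]
wrist_force: [0.9, 0.2, -0.1]
width: 0.0356
finger_force: 0.0
```

Emit:
arm_command(targets=[[0, 0, 0.06, 0], [0, 0, 0.14, 0], [0, 0, 0.22, 0], [0, 0, 0.26, 0], [0, 0, 0.26, 0]])

```text
time: 21.37
tool_pos: [0.5947, 0.3523, 0.1575]
ee_rot: [-3.135, -0.014, -0.0]
wrist_force: [0.7, 0.3, 1.2]
width: 0.0358
finger_force: 0.0
```

Emit:
arm_command(targets=[[-0.055, -0.055, 0.02, 0], [-0.11, -0.11, 0.02, -0.05], [-0.165, -0.165, 0.02, -0.1], [-0.22, -0.22, 0.02, -0.15], [-0.275, -0.275, 0.02, -0.178], [-0.33, -0.33, 0.02, -0.178], [-0.351, -0.339, 0.02, -0.178], [-0.351, -0.339, 0.02, -0.178]], claw=0.5)

```text
time: 22.03
tool_pos: [0.4132, 0.1796, 0.1573]
ee_rot: [3.141, 0.001, -0.375]
wrist_force: [0.2, 0.1, 0.4]
width: 0.047
finger_force: 0.0
```

Run:
```python
from h import *
im=robot.snapshot('side')[:,:,::-1]; cv2.imwrite('pics/s6.png',im[150:450,100:500])
o=robot.get_obs(); print(o['tool_pos'],o['ee_rot'])
```

```text
[0.41485216 0.18051223 0.15756201] [-3.14143478e+00 -3.30961792e-05 -3.73953980e-01]
```

View pics/s6.png

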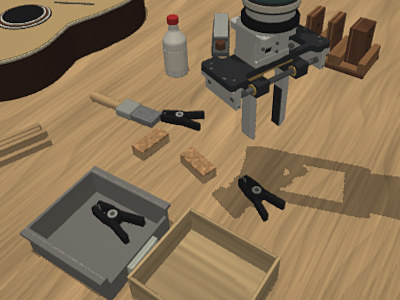

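The first clamp lies in the bin, and everything else is where it was. I grip the next one.

Emit:
arm_command(targets=[[0.003, 0.002, -0.04, 0], [0.003, 0.002, -0.11, 0], [0.003, 0.002, -0.19, 0], [0.003, 0.002, -0.26, 0], [0.003, 0.002, -0.303, 0], [0.003, 0.002, -0.303, 0], [0.003, 0.002, -0.303, 0]])

```text
time: 22.67
tool_pos: [0.4173, 0.1825, 0.0055]
ee_rot: [3.14, 0.002, -0.373]
wrist_force: [0.3, 0.6, -0.2]
width: 0.047
finger_force: 0.0
```

Emit:
arm_command(targets=[[0, 0, 0, 0], [0, 0, 0, 0], [0, 0, 0, 0], [0, 0, 0, 0], [0, 0, 0, 0], [0, 0, 0, 0]], claw=1)

```text
time: 23.17
tool_pos: [0.4182, 0.1824, 0.0076]
ee_rot: [-3.14, -0.002, -0.373]
wrist_force: [-0.2, 0.0, 4.0]
width: 0.0277
finger_force: 29.8
```

Emit:
arm_command(targets=[[0, 0, 0.08, 0], [0, 0, 0.16, 0], [0, 0, 0.22, 0], [0.05, 0.06, 0.22, 0.04], [0.1, 0.12, 0.22, 0.08], [0.15, 0.19, 0.22, 0.12], [0.2, 0.26, 0.22, 0.16], [0.25, 0.33, 0.22, 0.178]])

```text
time: 23.83
tool_pos: [0.5405, 0.345, 0.1161]
ee_rot: [3.141, 0.001, 0.003]
wrist_force: [-0.3, -0.4, 0.5]
width: 0.0278
finger_force: 29.8
```

Emit:
arm_command(targets=[[0.05, 0.06, 0, 0], [0.09, 0.123, 0, 0], [0.09, 0.123, 0, 0], [0.09, 0.123, 0, 0], [0.09, 0.123, 0, 0], [0.09, 0.123, 0, 0]])

```text
time: 24.33
tool_pos: [0.5845, 0.4042, 0.1172]
ee_rot: [3.141, -0.0, -0.001]
wrist_force: [-0.1, -0.1, -1.1]
width: 0.0278
finger_force: 29.8
```

Emit:
arm_command(targets=[[0.006, 0.008, -0.06, 0], [0.006, 0.008, -0.12, 0], [0.006, 0.008, -0.17, 0], [0.006, 0.008, -0.2, 0], [0.006, 0.008, -0.2, 0], [0.006, 0.008, -0.2, 0]])

```text
time: 24.83
tool_pos: [0.5874, 0.4081, 0.0174]
ee_rot: [3.141, 0.0, -0.001]
wrist_force: [0.7, -0.6, 0.3]
width: 0.0279
finger_force: 30.0
```

Emit:
arm_command(targets=[[0, 0, 0, 0], [0, 0, 0, 0], [0, 0, 0, 0], [0, 0, 0, 0]], claw=0.62)

```text
time: 25.17
tool_pos: [0.5887, 0.4097, 0.0184]
ee_rot: [-3.14, -0.002, -0.0]
wrist_force: [-0.3, -0.1, -0.4]
width: 0.0355
finger_force: 0.0
```

Emit:
arm_command(targets=[[0, 0, 0.06, 0], [0, 0, 0.14, 0], [0, 0, 0.22, 0], [0, 0, 0.3, 0], [0, 0, 0.3, 0], [0, 0, 0.3, 0]])

```text
time: 25.67
tool_pos: [0.5899, 0.4105, 0.1727]
ee_rot: [-3.136, -0.009, -0.0]
wrist_force: [-0.7, 0.3, -0.3]
width: 0.0356
finger_force: 0.0
```

Emit:
arm_command(targets=[[0.015, -0.081, 0, 0], [0.03, -0.162, 0, 0], [0.045, -0.243, 0, 0.04], [0.06, -0.324, 0, 0.08], [0.075, -0.405, 0, 0.12], [0.09, -0.486, 0, 0.168], [0.105, -0.567, 0, 0.168], [0.124, -0.647, 0, 0.168]], claw=0.54)

```text
time: 26.33
tool_pos: [0.6488, 0.0838, 0.1644]
ee_rot: [-3.141, 0.003, 0.352]
wrist_force: [1.8, 0.1, 0.4]
width: 0.0431
finger_force: 0.0
```

Emit:
arm_command(targets=[[0, 0, 0, 0], [0, 0, 0, 0], [0, 0, 0, 0]])

```text
time: 26.58
tool_pos: [0.6492, 0.086, 0.1649]
ee_rot: [-3.14, 0.003, 0.351]
wrist_force: [-0.2, 0.4, -0.8]
width: 0.0432
finger_force: 0.0
```

Run:
```python
from h import *
im=robot.snapshot('side')[:,:,::-1]; 
a=cv2.resize(im[190:430,120:400],None,fx=2.5,fy=2.5,interpolation=2); cv2.imwrite('pics/s7.png',a)
o=robot.get_obs(); print(o['tool_pos'],o['ee_rot'])
print((proj('side',[[.6508,.0842,.018],[.6485,.1768,.024],[.5392,.176,.024]])-[120,190])*2.5)
```

```text
[0.64923822 0.08689015 0.16524693] [-3.14030582e+00  1.93208616e-03  3.52562487e-01]
[[397.67411717 183.06953155]
 [329.23387932 243.29944356]
 [446.52054044 295.26375524]]
```

View pics/s7.png

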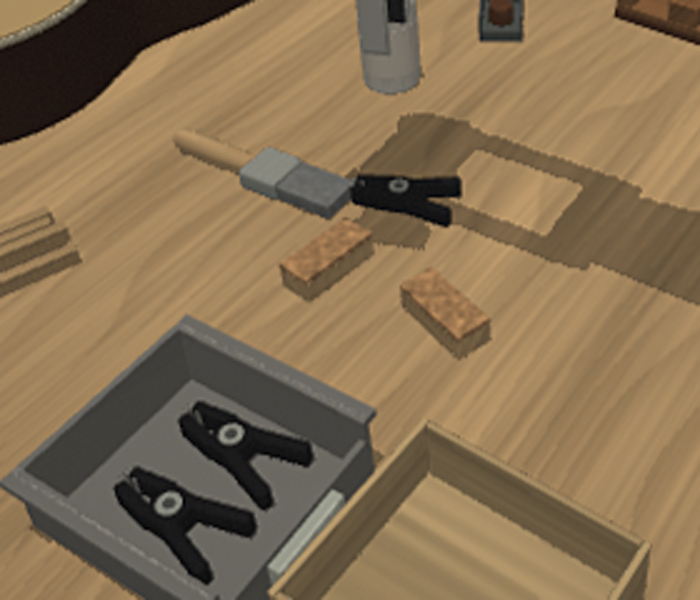

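Two clamps lie in the bin. Clamp A's pivot at (398,185) and the cauls match the predictions. I descend onto clamp A.

Emit:
arm_command(targets=[[0.003, -0.004, -0.04, 0], [0.003, -0.004, -0.11, 0], [0.003, -0.004, -0.19, 0], [0.003, -0.004, -0.26, 0], [0.003, -0.004, -0.31, 0], [0.003, -0.004, -0.314, 0], [0.003, -0.004, -0.314, 0]])

```text
time: 27.22
tool_pos: [0.6494, 0.0856, 0.0071]
ee_rot: [-3.14, 0.005, 0.354]
wrist_force: [-0.2, -0.6, 1.1]
width: 0.0433
finger_force: 0.0
```

Emit:
arm_command(targets=[[0, 0, 0, 0], [0, 0, 0, 0], [0, 0, 0, 0], [0, 0, 0, 0], [0, 0, 0, 0], [0, 0, 0, 0]], claw=1)

```text
time: 27.72
tool_pos: [0.6535, 0.0845, 0.0128]
ee_rot: [3.141, -0.006, 0.352]
wrist_force: [-0.8, 2.0, 5.9]
width: 0.028
finger_force: 29.5
```

Emit:
arm_command(targets=[[0, 0, 0.02, 0], [0, 0, 0.06, 0], [0, 0, 0.12, 0], [0, 0, 0.19, 0], [0, 0, 0.25, 0], [-0.012, 0.07, 0.25, 0.04], [-0.025, 0.14, 0.25, 0.1], [-0.04, 0.21, 0.25, 0.15]])

```text
time: 28.38
tool_pos: [0.632, 0.1889, 0.1366]
ee_rot: [3.14, -0.002, 0.669]
wrist_force: [1.0, 0.1, -0.8]
width: 0.0277
finger_force: 29.5
```

Emit:
arm_command(targets=[[-0.015, 0.07, 0, 0.05], [-0.03, 0.14, 0, 0.1], [-0.045, 0.21, 0, 0.15], [-0.06, 0.28, 0, 0.2], [-0.075, 0.35, 0, 0.25], [-0.085, 0.384, 0, 0.3], [-0.085, 0.384, 0, 0.35], [-0.085, 0.384, 0, 0.4]])

```text
time: 29.05
tool_pos: [0.5882, 0.3823, 0.1348]
ee_rot: [3.141, 0.001, 1.511]
wrist_force: [0.8, 0.3, 0.3]
width: 0.028
finger_force: 29.5
```

Emit:
arm_command(targets=[[0, 0, 0, 0.032], [0, 0, 0, 0.032], [0, 0, 0, 0.032]])

```text
time: 29.3
tool_pos: [0.589, 0.3805, 0.1349]
ee_rot: [3.141, 0.0, 1.568]
wrist_force: [-0.1, -0.7, -0.2]
width: 0.0284
finger_force: 29.5
```

Emit:
arm_command(targets=[[0, 0, -0.06, 0], [0, 0, -0.12, 0], [0, 0, -0.17, 0], [0, 0, -0.188, 0], [0, 0, -0.188, 0], [0, 0, -0.188, 0]])

```text
time: 29.8
tool_pos: [0.5894, 0.3807, 0.041]
ee_rot: [3.141, -0.0, 1.569]
wrist_force: [0.1, 0.1, -0.3]
width: 0.0279
finger_force: 30.0
```

Emit:
arm_command(targets=[[0, 0, 0, 0], [0, 0, 0, 0], [0, 0, 0, 0], [0, 0, 0, 0], [0, 0, 0, 0]], claw=0.58)

```text
time: 30.22
tool_pos: [0.5892, 0.3809, 0.0412]
ee_rot: [3.141, -0.0, 1.57]
wrist_force: [-0.3, -0.6, -0.2]
width: 0.0395
finger_force: 0.0
```

Emit:
arm_command(targets=[[0, 0, 0.04, 0], [0, 0, 0.12, 0], [0, 0, 0.2, 0], [0, 0, 0.24, 0], [0, 0, 0.24, 0]])

```text
time: 30.63
tool_pos: [0.5919, 0.3824, 0.1694]
ee_rot: [3.129, -0.007, 1.571]
wrist_force: [0.1, 0.2, 1.3]
width: 0.0395
finger_force: 0.0
```

Emit:
arm_command(targets=[[0.02, -0.08, 0, 0], [0.04, -0.16, 0, -0.03], [0.06, -0.24, 0, -0.05], [0.08, -0.32, 0, -0.07], [0.1, -0.4, 0, -0.07], [0.117, -0.408, 0, -0.07], [0.117, -0.408, 0, -0.07], [0.117, -0.408, 0, -0.07]], claw=0.4)

```text
time: 31.3
tool_pos: [0.647, 0.1767, 0.1591]
ee_rot: [-3.139, -0.0, 1.423]
wrist_force: [0.6, 1.4, -0.0]
width: 0.0559
finger_force: 0.0
```

Run:
```python
from h import *
im=robot.snapshot('side')[:,:,::-1]; 
a=cv2.resize(im[190:430,120:400],None,fx=2.5,fy=2.5,interpolation=2); cv2.imwrite('pics/s8.png',a)
o=robot.get_obs(); print(o['tool_pos'],o['ee_rot'])
```

```text
[0.64677068 0.17775081 0.15936753] [-3.13957228e+00 -1.83274758e-04  1.42458947e+00]
```

View pics/s8.png

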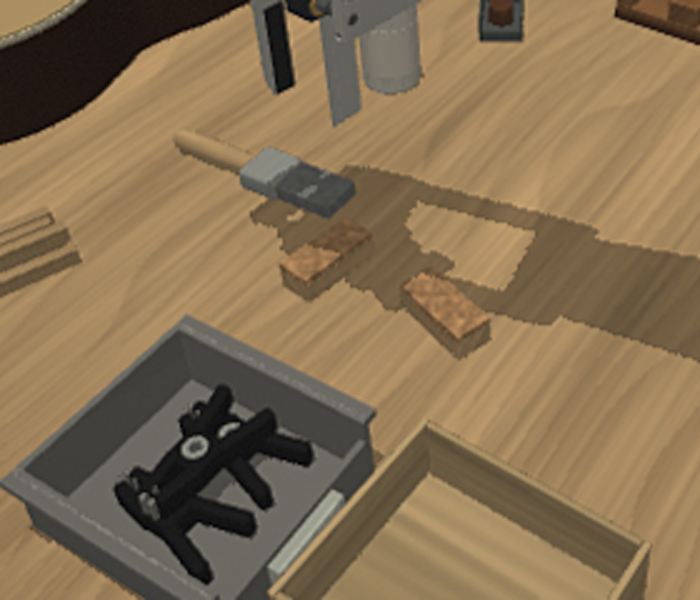

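The third clamp lies across the other two in the bin, and the cauls at (325,260) and (445,312) haven't moved. I descend on caul A.

Emit:
arm_command(targets=[[0.003, 0, -0.04, 0], [0.003, 0, -0.11, 0], [0.003, 0, -0.19, 0], [0.003, 0, -0.26, 0], [0.003, 0, -0.298, 0], [0.003, 0, -0.3, 0], [0.003, 0, -0.3, 0]])

```text
time: 31.93
tool_pos: [0.6471, 0.1785, 0.0087]
ee_rot: [-3.138, 0.001, 1.426]
wrist_force: [0.3, -0.0, 0.2]
width: 0.0563
finger_force: 0.0
```

Emit:
arm_command(targets=[[0, 0, 0, 0], [0, 0, 0, 0], [0, 0, 0, 0], [0, 0, 0, 0], [0, 0, 0, 0], [0, 0, 0, 0], [0, 0, 0, 0]], claw=1)

```text
time: 32.52
tool_pos: [0.6501, 0.177, 0.0124]
ee_rot: [3.139, -0.001, 1.424]
wrist_force: [0.3, 0.9, 6.3]
width: 0.0296
finger_force: 30.0
```

Emit:
arm_command(targets=[[0, 0, 0.04, 0], [0, 0, 0.12, 0], [0, 0, 0.2, 0], [0, 0, 0.24, 0], [-0.06, 0.05, 0.24, 0.02], [-0.12, 0.1, 0.24, 0.045], [-0.18, 0.15, 0.24, 0.045], [-0.24, 0.2, 0.24, 0.045]])

```text
time: 33.18
tool_pos: [0.5275, 0.2771, 0.1299]
ee_rot: [-3.141, 0.0, 1.517]
wrist_force: [0.2, 0.7, -0.4]
width: 0.0294
finger_force: 30.0
```

Emit:
arm_command(targets=[[-0.06, 0.05, 0, 0], [-0.12, 0.1, 0, 0], [-0.18, 0.15, 0, 0], [-0.2, 0.168, 0, 0], [-0.2, 0.168, 0, 0], [-0.2, 0.168, 0, 0], [-0.2, 0.168, 0, 0]])

```text
time: 33.77
tool_pos: [0.4298, 0.3599, 0.1302]
ee_rot: [3.141, 0.001, 1.517]
wrist_force: [-0.1, -0.3, 0.4]
width: 0.0294
finger_force: 30.0
```

Lower to about 0.02, release and lift.

Emit:
arm_command(targets=[[0, 0, -0.06, 0], [0, 0, -0.12, 0], [0, 0, -0.18, 0], [0, 0, -0.216, 0], [0, 0, -0.22, 0], [0, 0, -0.22, 0]])

```text
time: 34.27
tool_pos: [0.4295, 0.3591, 0.0192]
ee_rot: [-3.14, 0.002, 1.516]
wrist_force: [0.4, 0.4, -0.1]
width: 0.0298
finger_force: 30.0
```

Emit:
arm_command(targets=[[0, 0, 0, 0], [0, 0, 0, 0], [0, 0, 0, 0], [0, 0, 0, 0]], claw=0.57)

```text
time: 34.6
tool_pos: [0.4297, 0.3611, 0.0218]
ee_rot: [3.14, -0.001, 1.518]
wrist_force: [0.3, -0.3, 0.2]
width: 0.0405
finger_force: 0.0
```

Emit:
arm_command(targets=[[0, 0, 0.06, 0], [0, 0, 0.14, 0], [0, 0, 0.22, 0], [0, 0, 0.26, 0], [0, 0, 0.26, 0]])

```text
time: 35.02
tool_pos: [0.432, 0.3631, 0.1587]
ee_rot: [3.13, -0.009, 1.518]
wrist_force: [0.2, 0.8, 0.4]
width: 0.0405
finger_force: 0.0
```

Emit:
arm_command(targets=[[0.04, -0.07, 0, 0], [0.08, -0.14, 0, -0.04], [0.12, -0.21, 0, -0.08], [0.16, -0.28, 0, -0.122], [0.2, -0.34, 0, -0.122], [0.219, -0.37, 0, -0.122], [0.219, -0.37, 0, -0.122], [0.219, -0.37, 0, -0.122]], claw=0.4)

```text
time: 35.68
tool_pos: [0.5382, 0.1751, 0.1496]
ee_rot: [-3.14, 0.0, 1.261]
wrist_force: [-0.2, 0.4, -0.7]
width: 0.0566
finger_force: 0.0
```

Run:
```python
from h import *
im=robot.snapshot('side')[:,:,::-1]; cv2.imwrite('pics/s9.png',im)
o=robot.get_obs(); print(o['tool_pos'],o['ee_rot'])
def blob(im,r):
    h=cv2.cvtColor(im,cv2.COLOR_BGR2HSV); m=((h[:,:,0]<15)&(h[:,:,1]>125)).astype(np.uint8)*255
    m=cv2.morphologyEx(m,2,np.ones((3,3)))
    x,y,w,hh=r; k=np.zeros_like(m); k[y:y+hh,x:x+w]=m[y:y+hh,x:x+w]
    return [(np.round(cv2.minAreaRect(c)[0],1),cv2.contourArea(c)) for c in cv2.findContours(k,0,2)[0] if cv2.contourArea(c)>60]
print(blob(cv2.imread('pics/side0.png'),(225,270,110,70)),blob(im,(225,270,110,70)), blob(im,(230,360,150,120)))
```

```text
[0.53778983 0.17608253 0.14976533] [-3.13993921e+00  8.14086882e-05  1.26226387e+00]
[] [] []
```

Run:
```python
import cv2,numpy as np
a=cv2.imread('pics/side0.png').astype(float);b=cv2.imread('pics/s9.png').astype(float)
d=(abs(a-b).max(2)>40)[292:335,276:322]
print(d.sum(),d.size,[ (''.join('#' if v else '.' for v in r[::2])) for r in d[::4]])
```

```text
888 1978 ['.#.....################', '#######################', '#########.#############', '...#...##.#.###########', '.#.....#..#.###########', '..#.........#.##..####.', '............##....###..', '...............##....##', '.....................##', '...................####', '...................####']
```

Run:
```python
import cv2
im=cv2.imread('pics/s9.png'); cv2.imwrite('pics/s9c.png',cv2.resize(im[200:480,120:420],None,fx=2,fy=2,interpolation=2))
```

```text
(no output)
```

View pics/s9c.png

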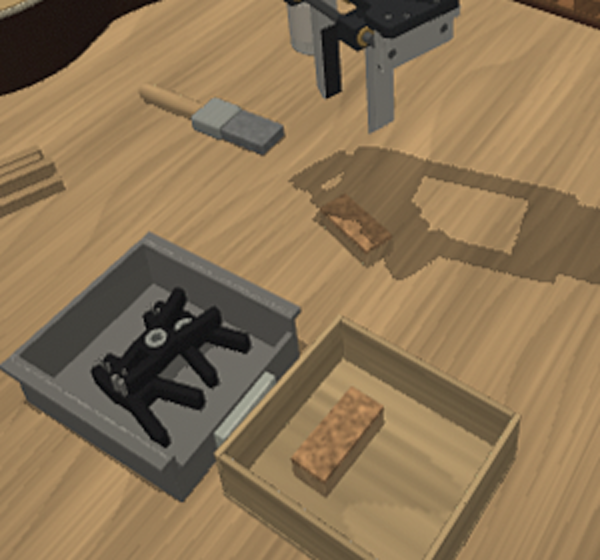

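Caul A lies flat in the box, and caul B at px (299,310) hasn't moved. I grip it.

Emit:
arm_command(targets=[[0.002, 0, -0.04, 0], [0.002, 0, -0.11, 0], [0.002, 0, -0.19, 0], [0.002, 0, -0.25, 0], [0.002, 0, -0.28, 0], [0.002, 0, -0.282, 0], [0.002, 0, -0.282, 0]])

```text
time: 36.32
tool_pos: [0.5438, 0.1805, 0.0239]
ee_rot: [3.131, -0.01, 1.266]
wrist_force: [-12.4, -1.2, 49.6]
width: 0.0566
finger_force: 24.5
```

Emit:
arm_command(targets=[[0, 0, 0, 0], [0, 0, 0, 0], [0, 0, 0, 0], [0, 0, 0, 0], [0, 0, 0, 0], [0, 0, 0, 0], [0, 0, 0, 0]], claw=1)

```text
time: 36.9
tool_pos: [0.544, 0.1823, 0.0239]
ee_rot: [3.13, -0.014, 1.266]
wrist_force: [-8.8, 2.3, 46.4]
width: 0.0136
finger_force: 23.7
```

A finger is pressing on the caul's top, so it must have been shifted. I back off and measure again.

Emit:
arm_command(targets=[[0, 0, 0.05, 0], [0, 0, 0.12, 0], [0, 0, 0.2, 0], [0, 0, 0.28, 0], [0.04, -0.08, 0.3, 0], [0.08, -0.16, 0.3, 0], [0.1, -0.24, 0.3, 0], [0.1, -0.32, 0.3, 0]], claw=0.2)

```text
time: 37.57
tool_pos: [0.5903, 0.0215, 0.1599]
ee_rot: [3.14, -0.001, 1.267]
wrist_force: [0.4, -0.5, 0.5]
width: 0.0635
finger_force: 0.0
```

Emit:
arm_command(targets=[[0, -0.08, 0, 0], [0, -0.16, 0, 0], [0, -0.16, 0, 0], [0, -0.16, 0, 0]])

```text
time: 37.9
tool_pos: [0.5889, -0.0597, 0.1592]
ee_rot: [-3.141, -0.001, 1.261]
wrist_force: [0.3, 1.0, -0.2]
width: 0.0753
finger_force: 0.0
```

Run:
```python
from h import *
t=robot.snapshot('top')[:,:,::-1]; s=robot.snapshot('side')[:,:,::-1]
cv2.imwrite('pics/t10.png',t); cv2.imwrite('pics/s10.png',s)
a=cv2.resize(t[215:345,140:310],None,fx=3.5,fy=3.5,interpolation=2)  # 595x455
b=cv2.resize(s[285:340,262:342],None,fx=3.5,fy=3.5,interpolation=2)
cv2.imwrite('pics/c10.png',np.vstack([a,np.zeros((140,595,3),np.uint8)])) 
c=cv2.imread('pics/c10.png'); c=c[:600]; bb=cv2.resize(s[285:325,260:340],None,fx=3.5,fy=3.5,interpolation=2); c[457:457+140,:280]=bb; c[457:595,285:595]=cv2.resize(s[140:240,340:500],(310,138)); cv2.imwrite('pics/c10.png',c[:595])
print(robot.get_obs()['tool_pos'],robot.get_obs()['ee_rot'])
```

```text
Traceback (most recent call last):
ValueError: could not broadcast input array from shape (140,280,3) into shape (138,280,3)
```

View pics/c10.png

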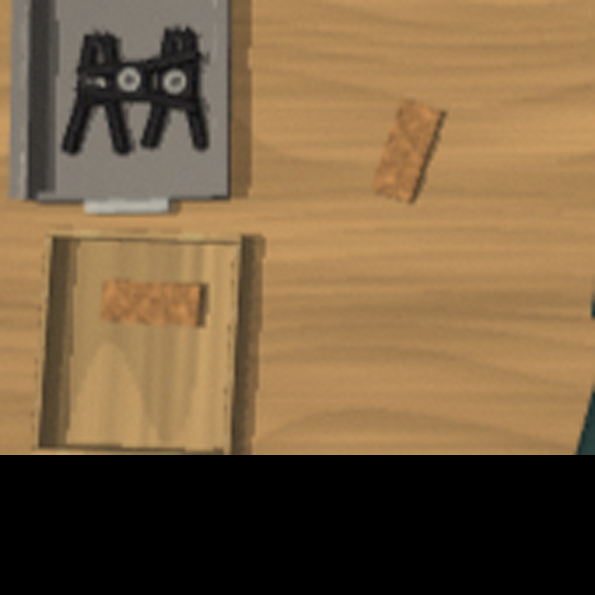

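I had caul B's axis wrong by 90°. Its long axis runs along about −20° (zoom centre (410,151)), so the gripper must turn to 160°.

Emit:
arm_command(targets=[[-0.02, 0.07, 0.0, 0.055], [-0.04, 0.14, 0.0, 0.11], [-0.06, 0.21, 0.0, 0.165], [-0.08, 0.28, 0.0, 0.22], [-0.099, 0.35, 0.0, 0.275], [-0.099, 0.42, 0.0, 0.33], [-0.099, 0.47, 0.0, 0.385], [-0.099, 0.47, 0.0, 0.44]], claw=0.4)

```text
time: 38.67
tool_pos: [0.5378, 0.1829, 0.1596]
ee_rot: [3.14, -0.003, 2.2]
wrist_force: [0.3, -0.1, 0.3]
width: 0.0566
finger_force: 0.0
```

Emit:
arm_command(targets=[[0, 0, 0, 0.055], [0, 0, 0, 0.11], [0, 0, 0, 0.165], [0, 0, 0, 0.22], [0, 0, 0, 0.275], [0, 0, 0, 0.291], [0, 0, 0, 0.291], [0, 0, 0, 0.291]])

```text
time: 39.33
tool_pos: [0.5389, 0.1774, 0.1596]
ee_rot: [3.141, -0.0, 2.796]
wrist_force: [-0.2, -0.1, -0.0]
width: 0.0564
finger_force: 0.0
```

Run:
```python
from h import *
Z=lambda a:np.array(a)/3.5+[140,215]-.36
p=pt('top',Z([(410,100),(446,112),(412,204),(374,190)]),.024); a=p[0]+p[1]-p[2]-p[3]
print(p.mean(0),np.degrees(np.arctan2(a[1],a[0])),np.linalg.norm(a)/2,np.linalg.norm(p[0]-p[1]))
o=robot.get_obs(); print(o['tool_pos'],o['ee_rot'])
```

```text
[0.53947298 0.17481125] -20.52630436827985 0.07078004174758391 0.027801100829882425
[0.53894138 0.17740738 0.15958131] [ 3.14112087e+00 -1.44766725e-04  2.79564431e+00]
```

Emit:
arm_command(targets=[[0.001, -0.005, -0.04, -0.005], [0.001, -0.005, -0.11, -0.005], [0.001, -0.005, -0.19, -0.005], [0.001, -0.005, -0.24, -0.005], [0.001, -0.005, -0.26, -0.005], [0.001, -0.005, -0.26, -0.005]])

```text
time: 39.83
tool_pos: [0.5375, 0.1731, 0.0262]
ee_rot: [-3.138, -0.006, 2.784]
wrist_force: [-0.2, -0.2, -0.9]
width: 0.0561
finger_force: 0.0
```

Emit:
arm_command(targets=[[0, 0, -0.02, 0], [0, 0, -0.041, 0], [0, 0, -0.041, 0]])

```text
time: 40.08
tool_pos: [0.5401, 0.1731, 0.0085]
ee_rot: [-3.142, -0.0, 2.783]
wrist_force: [-0.1, 0.6, -0.5]
width: 0.0564
finger_force: 0.0
```

Emit:
arm_command(targets=[[0, 0, 0, 0], [0, 0, 0, 0], [0, 0, 0, 0], [0, 0, 0, 0], [0, 0, 0, 0], [0, 0, 0, 0], [0, 0, 0, 0]], claw=1)

```text
time: 40.67
tool_pos: [0.541, 0.1732, 0.0099]
ee_rot: [3.14, 0.002, 2.783]
wrist_force: [0.6, 0.6, 2.5]
width: 0.0297
finger_force: 30.0
```

Emit:
arm_command(targets=[[0, 0, 0.04, 0], [0, 0, 0.12, 0], [0, 0, 0.2, -0.05], [0, 0, 0.24, -0.1], [-0.05, 0.055, 0.24, -0.155], [-0.1, 0.11, 0.24, -0.21], [-0.15, 0.16, 0.24, -0.265], [-0.2, 0.21, 0.24, -0.32]])

```text
time: 41.33
tool_pos: [0.4389, 0.2784, 0.1287]
ee_rot: [-3.141, 0.0, 2.106]
wrist_force: [-0.1, -0.3, -0.0]
width: 0.0297
finger_force: 30.0
```

Emit:
arm_command(targets=[[-0.05, 0.055, 0, -0.055], [-0.1, 0.11, 0, -0.11], [-0.152, 0.166, 0, -0.165], [-0.152, 0.166, 0, -0.22], [-0.152, 0.166, 0, -0.275], [-0.152, 0.166, 0, -0.284], [-0.152, 0.166, 0, -0.284], [-0.152, 0.166, 0, -0.284]])

```text
time: 42.0
tool_pos: [0.3644, 0.3605, 0.1287]
ee_rot: [-3.141, 0.001, 1.52]
wrist_force: [0.4, 0.8, -0.7]
width: 0.03
finger_force: 30.0
```

Emit:
arm_command(targets=[[0, 0, -0.06, 0], [0, 0, -0.12, 0], [0, 0, -0.18, 0], [0, 0, -0.216, 0], [0, 0, -0.22, 0], [0, 0, -0.22, 0]])

```text
time: 42.5
tool_pos: [0.364, 0.3599, 0.0181]
ee_rot: [-3.14, 0.002, 1.518]
wrist_force: [-0.2, -0.7, -0.3]
width: 0.03
finger_force: 30.0
```

Emit:
arm_command(targets=[[0, 0, 0, 0], [0, 0, 0, 0], [0, 0, 0, 0], [0, 0, 0, 0]], claw=0.57)

```text
time: 42.83
tool_pos: [0.3651, 0.3615, 0.0205]
ee_rot: [3.14, -0.002, 1.518]
wrist_force: [0.0, -0.3, -1.1]
width: 0.0403
finger_force: 0.0
```

Emit:
arm_command(targets=[[0, 0, 0.06, 0], [0, 0, 0.14, 0], [0, 0, 0.22, 0], [0, -0.06, 0.28, 0], [0, -0.14, 0.34, 0], [0, -0.22, 0.34, 0], [0, -0.3, 0.34, 0], [0, -0.36, 0.34, 0]])

```text
time: 43.5
tool_pos: [0.3645, 0.1792, 0.191]
ee_rot: [3.137, -0.001, 1.519]
wrist_force: [0.9, -0.0, 0.4]
width: 0.0407
finger_force: 0.0
```

Run:
```python
from h import *
robot_obs=robot.get_obs(); print(robot_obs['tool_pos'])
t=robot.snapshot('top')[:,:,::-1]; s=robot.snapshot('side')[:,:,::-1]
cv2.imwrite('pics/t11.png',t); cv2.imwrite('pics/s11.png',s)
# cork in box, top view
def cork(im,r):
    x,y,w,h=r; c=im[y:y+h,x:x+w].astype(int); m=((c[:,:,2]-c[:,:,1]>48)&(c[:,:,2]>120)).astype(np.uint8)*255
    return [((np.array(cv2.minAreaRect(k)[0])+[x,y]).round(1),np.round(cv2.minAreaRect(k)[1],1),cv2.contourArea(k)) for k in cv2.findContours(cv2.morphologyEx(m,3,np.ones((3,3))),0,2)[0] if cv2.contourArea(k)>40]
print('box',cork(t,(150,280,65,68)),'bench',cork(t,(220,200,80,140)))
# distractors & rack: change against start
for n,a,b,rs in(('top',cv2.imread('pics/top0.png'),t,{'brush':(268,130,24,75),'glue':(335,150,32,35),'plane':(385,150,65,50)}),):
    for k,(x,y,w,h) in rs.items(): print(k,(abs(a.astype(int)-b)[y:y+h,x:x+w].max(2)>40).sum())
s4=cv2.imread('pics/s4.png')
print('tails side diff',(abs(s4.astype(int)-s)[150:215,400:445].max(2)>60).sum())
```

```text
[0.36446066 0.17918412 0.19104359]
box [] bench []
brush 24
glue 0
plane 0
tails side diff 1516
```

Run:
```python
import cv2,numpy as np
from h import proj
R=lambda n:cv2.imread(f'pics/{n}.png').astype(int)
def ch(a,b,x,y,w,h,th=30):
    m=(abs(a-b).max(2)>th).astype(np.uint8)[y:y+h,x:x+w]
    return [(np.array(cv2.boundingRect(c))+[x,y,0,0]).tolist() for c in cv2.findContours(m*255,0,2)[0] if cv2.contourArea(c)>8]
print('box new',ch(R('t10'),R('t11'),150,280,65,68),'expected',proj('top',[[.365,.361,.029]]))
print('brush',ch(R('top0'),R('t11'),268,130,24,75,40))
# Laplace-free: tail/neck top corners in the top view, dark mask vs bare rack
print('rack top',ch(R('t10'),R('t11'),425,215,60,115), 'since start',ch(R('top0'),R('t11'),425,215,60,115))
print('rack expected', proj('top',[[.4689,-.3257,.111],[.5248,-.3292,.111],[.4037,-.3214,.111]]))
```

```text
box new [[168, 312, 47, 36]] expected [[181.81459069 327.35082812]]
brush [[284, 200, 8, 5]]
rack top [] since start [[459, 302, 17, 4], [441, 302, 36, 18], [455, 280, 21, 4], [442, 280, 35, 10], [443, 257, 35, 11]]
rack expected [[462.77719104 283.43247263]
 [463.52017746 259.99512541]
 [461.80947391 311.04555381]]
```

```bash
python3 -c "
from bench import robot
print(robot.close_job())"
```

```text
the job is handed in; nothing more can be done
None
```

I handed the job in at about 43 s: three blocks stand in their grooves, three clamps are in the bin, two cauls are in the box, and the bottle, plane and brush are unmoved; the last caul's rest wasn't viewed after release, and one grasp pressed it with about 50 N at the wrist (fingertip contact, limit 120 N).

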